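Lock the pickup head into the tuner's spring socket

ROBOT

A 7-joint arm with a two-finger parallel gripper is mounted at the origin on the work surface. World frame = base frame: x ahead of the robot, y to its left, z up, the work surface at z = 0. Lengths are in m, angles in rad, forces in N, time in s.
With the tool pointing down it reaches from about 0.35 to 0.9 m from the base axis. Payload 8.1 kg.
Tool frame: the origin (TCP) lies at the very end of the fingers, on their centre line; the grasp point (between the pads) lies 19 mm behind it; z points along the fingers, y is the line along which they close (so a half turn about z gives the same grasp; the last joint's range is limited). The gripper opens to 92 mm and grips with 3 to 60 N. Pads are 19 mm wide; open, the fingers measure 130 mm over their backs; the gripper's body (75 mm by 190 mm) begins 47 mm behind the grasp point.
Start: joints at [1.209, 0.434, 0.025, 1.573, -0.012, 1.134, -0.075], TCP at [0.16, -0.604, 0.187] pointing down, gripper open.
Joint ranges: [-2.62, 2.62], [-0.44, 2.09], [-1.27, 1.32], [0.08, 2.57], [-1.32, 4.46], [0.12, 2], [-2.74, 2.74]. Speed limits (rad/s): [2.22, 2.22, 3.01, 3.01, 3.14, 3.14, 3.14].

INTERFACE

Orientations are given as a rotation vector (axis times angle).
In Python, from cell import arm gives the robot as it stands.
- The arm moves only by the tool carry_out, never from a script. Its argument "commands" is a list of rows, each a list of 7 numbers: the opening, from 0 (shut) to 1 (fully open), then the shift along the tool's x, y, z each as a share of 0.025 m, from -1 to 1, then the turn, a rotation vector about the tool's x, y, z each as a share of 0.1 rad, from -1 to 1. A call has 1 to 8 rows; each row shifts and turns the commanded pose from where the row before left it, along the tool's axes as they then stand; what a row does not reach is not made up. A row lasts 1/10 s, in which the tool goes at most 50 mm and 8.59 degrees, less where a joint would pass 70% of its speed; a pose out of reach is approached as far as the arm can. A call with a number of a shift or a turn outside -1 to 1 is refused whole. A call with a gripper value outside its range is refused whole. The fingers move at their own pace and stop on an object; "squeeze" is the grip in N (left out, the last holds). Time passes only in rows, so rows that do not move let the fingers close. It gives the time, the measured TCP pose, the force, the opening and the grip force at its end, in the units of the state.
- arm.observe(): the state, without advancing time (a new reading comes with each control period).
- arm.get_image(name): name is "scene" or "side" or "wrist"; returns a dict with "pixels" (384x512x3 uint8, red, green, blue), "range_z" (384x512 float32, m along the optical axis (not along the pixel's ray), 0 where there is no reading), "mtx" (3x3 intrinsics, pixels), "k1" (the pictures are not rectified: a ray, as slopes to the right and down, at radius r is drawn at 1 + k1 r^2 times it, then the intrinsics apply), "R" (3x3) and "t" (3): a world point X has camera coordinates R X + t; the wrist camera has in their place "tool_from_camera" (4x4, takes a point from camera to tool coordinates, whose origin is the TCP and whose axes are the flange's). Camera axes: x right, y down, z forward; pixel columns grow to the right and rows downward; lengths in m; the calibration is good to about 2 mm. A picture is of the moment at which its call begins: read the wrist's pose just before it.
- arm.sign_off(): hands the job in; it is judged then, once.
The state is a dict: "clock": time; "joints": joint angles; "dq": joint speeds; "joint_efforts": joint torques, N m; "position": TCP position; "ee_rot": TCP orientation; "force": force on the tool from outside, world axes, zero at the start; "ft_torque": the same for the moment, N m; "width": opening from 0.0 (shut) to 1.0 (fully open); "gripper_force": force on a finger pad.
Only numpy, scipy, OpenCV 4.12 (cv2) and the standard library are available. Lean on these libraries where they do the work, as an engineer would, in place of code of your own. Each camera call takes 0.05 s, during which the arm holds its last target. There are 200 camera calls.

TASK

Fit the black pickup head into the round bayonet socket on top of the tuner box: find where its two lugs drop into the slots, push it down against the spring and turn it clockwise (seen from above) until it stops, then let go so that it springs up into its lock and stays there upright. Do not press the orange button, and leave the bell, hammer, tuning fork and dividers where they are.

Things in the scene. Friction and masses are not known exactly. Their poses are not given: they have to be found in the camera images.
- head: Loose black pickup head, about 0.17 kg, 88 mm tall, standing on its nose; origin at the centre of the nose's underside, z up its axis. From below: nose 40 mm across, z 0 to 8 mm; metal spigot 42 across, z 8 to 28; flange 54 across, z 28 to 34; grip block, z 34 to 76, with half-round steel mesh top to z 88. A half turn leaves it the same.
- head_grip (a point): Point on the head's axis 64 mm above its origin, in the grip block, which is 50 mm along the head's x and 30 mm along its y: grip it across the 30 mm, fingertips above the flange. Axes as the head's.
- head_lugs (a point): Point on the head's axis, 11 mm above its origin, level with its two metal lugs. They stick out of the spigot along the head's +x and -x to 31 mm from the axis, are 12 mm wide (y) and 6 mm high (z 8 to 14 mm of the head). Axes as the head's.
- tuner: Fixed beige plastic tuner box, 130 mm (x) by 190 mm (y) by 45 mm high; origin at the centre of its underside, z up. On its top stand the socket (axis at x 0, y +35 mm) and the orange button (x +20, y -62 mm). A dark display is on its -x face.
- socket (a point): Centre of the socket's mouth, level with the top of its metal collar, 75 mm above the counter; axes as the box's. Collar 84 mm across, 30 high, bore 48 mm. Two slots, 18 mm wide, half a turn apart, cut its lip out to 34 mm from the axis and let the lugs in. The slots' line is not measured: it lies anywhere within 0.5 rad either way of the box's x axis and must be found by touch or sight.
- seat_turn (a point): Where the head's origin must be, or lower, to turn in the socket: 24 mm below the mouth, lugs under the lip (the lowest it goes is 27 mm). Before that: off the slots the lugs rest on the lip with the origin 8 mm below the mouth; in the slots it sinks freely to 12 mm, then meets the spring. Clockwise only; counter-clockwise is blocked. Let go half turned it stays here, not locked.
- seat_locked (a point): Where the head's origin ends when locked: on the axis, 20 mm below the mouth. 60 degrees clockwise of the slots' middle the lugs come under a pocket, 3 mm wider than a lug on each side, with a hard stop just past it (about 66 degrees); let go there, the spring lifts the head 4 mm into the pocket. Let go in the slots, it springs up to about 12 mm below the mouth.
- plunger (a joint): Sprung round plate in the socket, 38 mm across: 0 m at rest (its top 12 mm below the collar's top), grows as it is pushed down, to 0.015 at its bottom. The spring gives 2 N at 0 and 0.5 N more per mm (about 8 N at 12 mm, 9.5 N at 15 mm).
- button (a joint): Round orange push button, 28 mm across, on the tuner's top: 0 m when up, 0.005 fully pressed (5 N). Not to be pressed.
- bell: Brass hand bell with a wooden knob, standing, 64 mm across and 88 mm high; origin at the centre of its underside. Leave alone.
- hammer: Black lacquered hammer, 190 mm long, lying along its x; origin under its middle. Leave alone.
- fork: Nickel tuning fork, 140 mm long, 30 mm wide, 8 mm thick, lying along its x. Leave alone.
- dividers: Chrome dividers, 160 mm long, 62 mm wide, 10 mm thick, lying along their x. Leave alone.

How it is judged:
By the outcome, as a careful person would: the job done as asked, in the order asked, and still so for the second after the job is handed in, with the robot touching nothing.
It also fails if it takes over 72 s, if anything falls off the work surface, if the arm or the gripper's body presses on something with over 40 N, if the wrist force passes 120 N, or if a joint passes its speed limit or range.

## Working session

There is one attempt and no reset: what is moved stays moved. The work goes in short steps, Python scripts to look and compute and a tool call to move; the robot and the scene stay as the last step left them, time stands still between calls to the robot, and variables do not carry over. Pictures are saved under pics/ and viewed, at most 10 in all, crops included, and the job is handed in when it is done.

Besides the shell and the picture viewer there is one more tool, called after "Request:" in YAML: its name, and indented under it one key for each argument. carry_out: Moves the arm, as the interface text tells. Shift numbers are shares of 0.025 m and turn numbers shares of 0.1 rad, none past 1 either way. Its arguments: {"type":"object","properties":{"commands":{"type":"array"},"squeeze":{"type":"number"}},"required":["commands"]}

```bash
ls; mkdir -p pics; cat > h.py <<'E'
import numpy as np, cv2, pickle
from cell import arm
def grab(n,f):
    s=arm.observe(); im=arm.get_image(n); im['state']=s
    pickle.dump(im,open(f'pics/{f}.pkl','wb')); cv2.imwrite(f'pics/{f}.png',im['pixels'][:,:,::-1]); return im
def load(f):
    return pickle.load(open(f'pics/{f}.pkl','rb'))
def pose(im):
    if 'R' in im and im['R'] is not None: return np.array(im['R']),np.array(im['t'])
    T=np.eye(4); T[:3,:3]=cv2.Rodrigues(np.array(im['state']['ee_rot'],float))[0]; T[:3,3]=im['state']['position']
    W=np.linalg.inv(T@np.array(im['tool_from_camera'])); return W[:3,:3],W[:3,3]
def und(im,uv):
    d=np.array([im['k1'],0,0,0,0],float)
    return cv2.undistortPoints(np.array(uv,float).reshape(-1,1,2),np.array(im['mtx'],float),d).reshape(-1,2)
def onplane(im,uv,z):  # world points at height z
    R,t=pose(im); c=-R.T@t; n=und(im,uv); d=np.c_[n,np.ones(len(n))]@R
    return c+d*((z-c[2])/d[:,2])[:,None]
def ranged(im):  # whole cloud HxWx3
    R,t=pose(im); H,W=im['range_z'].shape
    g=np.stack(np.meshgrid(np.arange(W),np.arange(H)),-1).reshape(-1,2)
    n=und(im,g); z=im['range_z'].reshape(-1,1)
    P=(np.c_[n,np.ones(len(n))]*z-t)@R; P[z[:,0]==0]=np.nan
    return P.reshape(H,W,3)
def proj(im,X):
    R,t=pose(im)
    return cv2.projectPoints(np.array(X,float).reshape(-1,3),cv2.Rodrigues(R)[0],t,np.array(im['mtx'],float),np.array([im['k1'],0,0,0,0],float))[0].reshape(-1,2)
E
python3 - <<'E'
from h import *
s=arm.observe(); print(s)
a=[grab(n,n+'0') for n in('scene','side','wrist')]
v=np.hstack([cv2.resize(x['pixels'],(400,300)) for x in a[:2]]); w=np.hstack([cv2.resize(a[2]['pixels'],(400,300)),np.zeros((300,400,3),np.uint8)])
cv2.imwrite('pics/all.png',np.vstack([v,w])[:,:,::-1])
for x in a: print(x['k1'],x['mtx'].tolist(), pose(x))
E
```

```text
pics
{'clock': 0.0, 'joints': array([ 1.20939865,  0.43520512,  0.02498441,  1.5740843 , -0.01159535,
        1.13401605, -0.07510603]), 'dq': array([ 0.00077872,  0.00119899,  0.0003611 ,  0.0019663 , -0.00029329,
        0.00126878,  0.0005871 ]), 'joint_efforts': array([ 2.33584979e-04, -6.67848372e+01,  9.85214263e-01, -3.14454854e+01,
       -6.04906166e-02,  4.28392121e-02,  1.64298222e-04]), 'position': array([ 0.15973324, -0.60365077,  0.18626121]), 'ee_rot': array([-3.11382953e+00, -4.05056813e-01,  5.51062899e-04]), 'force': array([-0.89876191,  0.565305  ,  0.27541879]), 'ft_torque': array([-0.03075555,  0.00432441,  0.03159573]), 'gripper_force': 0.0, 'width': 1.0023548246638996}
0.02108419514802014 [[395.1210091191683, 0.0, 252.2021820101805], [0.0, 395.1210091191683, 190.1648611348736], [0.0, 0.0, 1.0]] (array([[ 0.35037475,  0.9366049 , -0.0029666 ],
       [ 0.53635225, -0.20323874, -0.81915828],
       [-0.76783058,  0.28542124, -0.57355986]]), array([-0.19142795, -0.26752463,  1.28251649]))
0.03337522413100739 [[410.1846702682731, 0.0, 255.56371601500535], [0.0, 410.1846702682731, 191.0366278961515], [0.0, 0.0, 1.0]] (array([[-0.84645182, -0.53207437,  0.02040058],
       [-0.32595724,  0.48749313, -0.81000144],
       [ 0.42103586, -0.69227691, -0.58607294]]), array([0.47716596, 0.28056082, 0.63310441]))
-0.028048756794219212 [[268.6294518469458, 0.0, 255.4107812701087], [0.0, 268.6294518469458, 188.1215052621355], [0.0, 0.0, 1.0]] (array([[ 0.2559472 , -0.9666882 , -0.00222584],
       [-0.93571636, -0.24832375,  0.25053981],
       [-0.24274661, -0.06204221, -0.96810374]]), array([-0.62356951, -0.032085  ,  0.38868627]))
```

View pics/all.png

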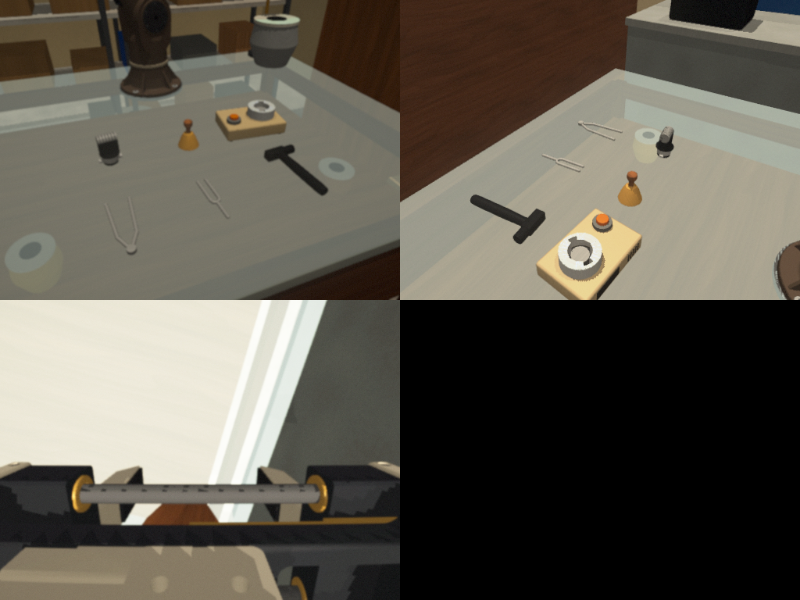

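The scene shows the head near (108,150), the bell near (189,135) and the tuner near (250,118). The side view shows the socket near (580,255), with its slots visible, and the head near (665,143). Next I'll enlarge the crops.

```bash
python3 - <<'E'
from h import *
a=load('scene0');b=load('side0')
def crop(im,u,v,w,h): return cv2.resize(im['pixels'][v:v+h,u:u+w],(400,300),interpolation=cv2.INTER_CUBIC)
c=np.vstack([np.hstack([crop(a,100,157,80,60),crop(a,264,113,120,90)]),np.hstack([crop(b,300,150,80,60),crop(b,160,260,160,120)])])
cv2.imwrite('pics/crops.png',c[:,:,::-1])
for im,(u,v,w,h),n in((a,(100,157,80,60),'head sc'),(b,(300,150,80,60),'head si'),(b,(160,260,160,120),'tun')):
    P=ranged(im)[v:v+h,u:u+w].reshape(-1,3); P=P[~np.isnan(P[:,0])]
    for lo,hi in((.025,.045),(.04,.06),(.06,.07),(.07,.08),(.08,.1)):
        Q=P[(P[:,2]>lo)&(P[:,2]<hi)]
        if len(Q)>5: print(n,lo,hi,len(Q),np.median(Q,0).round(4),Q.min(0).round(3),Q.max(0).round(3))
E
```

```text
head sc 0.025 0.045 248 [ 0.4928 -0.2274  0.0338] [ 0.469 -0.255  0.026] [ 0.506 -0.2    0.045]
head sc 0.04 0.06 225 [ 0.4915 -0.2277  0.0504] [ 0.467 -0.254  0.04 ] [ 0.495 -0.2    0.06 ]
head sc 0.06 0.07 111 [ 0.4917 -0.2276  0.0647] [ 0.471 -0.254  0.06 ] [ 0.495 -0.2    0.07 ]
head sc 0.07 0.08 139 [ 0.4906 -0.2267  0.0751] [ 0.467 -0.254  0.07 ] [ 0.497 -0.2    0.08 ]
head sc 0.08 0.1 187 [ 0.4834 -0.2276  0.0848] [ 0.468 -0.253  0.08 ] [ 0.495 -0.201  0.088]
head si 0.025 0.045 167 [ 0.4652 -0.2071  0.0331] [ 0.449 -0.249  0.027] [ 0.502 -0.199  0.045]
head si 0.04 0.06 119 [ 0.4682 -0.2033  0.0506] [ 0.458 -0.251  0.04 ] [ 0.488 -0.199  0.06 ]
head si 0.06 0.07 58 [ 0.469  -0.2034  0.0645] [ 0.458 -0.251  0.06 ] [ 0.486 -0.2    0.07 ]
head si 0.07 0.08 74 [ 0.4673 -0.2042  0.075 ] [ 0.458 -0.248  0.07 ] [ 0.49 -0.2   0.08]
head si 0.08 0.1 164 [ 0.4737 -0.2247  0.0858] [ 0.461 -0.256  0.08 ] [ 0.492 -0.199  0.091]
tun 0.025 0.045 4188 [0.4304 0.2177 0.0438] [0.379 0.112 0.025] [0.63  0.309 0.045]
tun 0.04 0.06 5842 [0.4333 0.218  0.0448] [0.38  0.112 0.04 ] [0.524 0.309 0.06 ]
tun 0.06 0.07 905 [0.4571 0.2444 0.0636] [0.414 0.135 0.06 ] [0.49  0.288 0.07 ]
tun 0.07 0.08 1448 [0.4527 0.2501 0.0747] [0.414 0.204 0.07 ] [0.498 0.288 0.078]
```

View pics/crops.png

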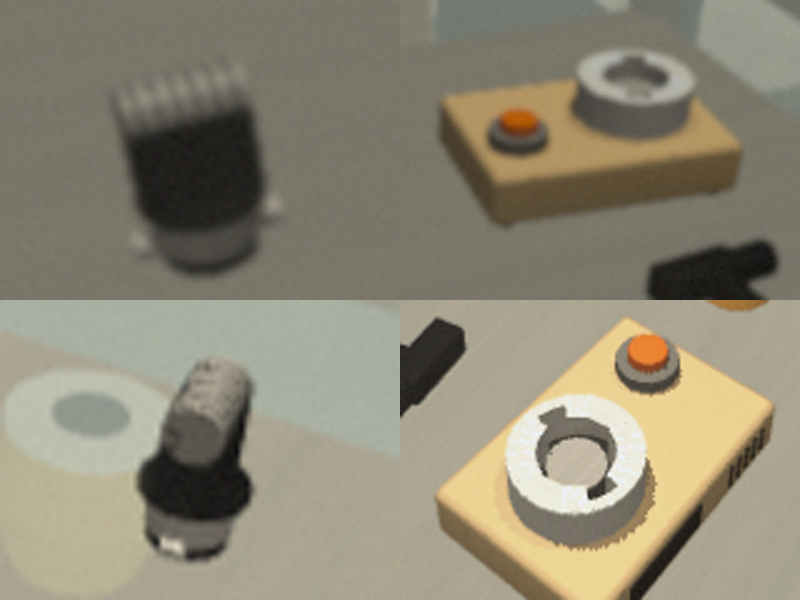

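Upper left, scene crop: the head, with its lugs at crop (139,242) and (272,207). Lower right, side crop: the collar, with its slots at crop (553,413) and (603,487), which is full image (221,305) and (241,335). I'll refine the positions.

```bash
python3 - <<'E'
from h import *
from scipy.optimize import least_squares
a=load('scene0');b=load('side0')
l=onplane(a,[(127.8,205.4),(154.4,198.4)],.011); d=l[1]-l[0]; print('lugs',l.round(4),l.mean(0).round(4),np.arctan2(d[1],d[0]),np.hypot(*d[:2]))
Pa=ranged(a)[157:217,100:180].reshape(-1,3);Pb=ranged(b)[150:210,300:380].reshape(-1,3)
for n,P in(('sc',Pa),('si',Pb),('both',np.vstack([Pa,Pb]))):
    Q=P[(P[:,2]>.05)&(P[:,2]<.087)&(abs(P[:,0]-.48)<.04)&(abs(P[:,1]+.227)<.04)][:,:2]
    r=cv2.minAreaRect((Q*1000).astype(np.float32)); print(n,len(Q),r)
Q=Pa[(Pa[:,2]>.04)&(Pa[:,2]<.07)&(Pa[:,0]>.483)]; k=np.polyfit(Q[:,1],Q[:,0],1); print('front face slope dx/dy',k)
# socket
C=ranged(b); T=C.reshape(-1,3); T=T[(abs(T[:,2]-.075)<.003)&(abs(T[:,0]-.456)<.055)&(abs(T[:,1]-.246)<.055)]
# outer hull circle
h=cv2.convexHull((T[:,:2]*1000).astype(np.float32))[:,0]
f=least_squares(lambda p:np.hypot(h[:,0]-p[0],h[:,1]-p[1])-p[2],[456,246,42],loss='soft_l1'); print('socket',f.x,np.median(T[:,2]))
# pixel sampling at ring r=31
c=f.x[:2]/1000
for img,nm in((b,'side'),(a,'scene')):
  th=np.arange(0,360,4)
  best=[]
  for r in(.027,.030):
    X=np.c_[c[0]+r*np.cos(np.radians(th)),c[1]+r*np.sin(np.radians(th)),np.full(len(th),.075)]
    g=cv2.cvtColor(img['pixels'],cv2.COLOR_RGB2GRAY); uv=proj(img,X).astype(np.float32)
    best.append(cv2.remap(g,uv[None],None,cv2.INTER_LINEAR)[0])
  print(nm,[(int(t),int(x),int(y)) for t,x,y in zip(th,*best) if x<150 or y<150] if nm=='side' else [(int(t),int(x),int(y)) for t,x,y in zip(th,*best)])
print(onplane(b,[(221.2,305.2),(241.2,334.8)],.075))
# box yaw
B=C.reshape(-1,3);B=B[(abs(B[:,2]-.045)<.003)&(B[:,0]<.6)&(B[:,1]>0.05)&(B[:,1]<.35)]
print('box',cv2.minAreaRect((B[:,:2]*1000).astype(np.float32)))
E
```

```text
lugs [[ 0.4789 -0.2551  0.011 ]
 [ 0.4735 -0.1986  0.011 ]] [ 0.4762 -0.2268  0.011 ] 1.6653615752326514 0.05668238249096379
sc 538 ((479.8886413574219, -227.09637451171875), (30.845916748046875, 52.27650451660156), 4.955735206604004)
si 306 ((475.50439453125, -227.07272338867188), (30.059314727783203, 55.116729736328125), 6.892057418823242)
both 844 ((477.8671569824219, -226.7831268310547), (34.81825256347656, 55.1169548034668), 6.9096360206604)
front face slope dx/dy [-0.07606772  0.4743767 ]
socket [455.55111114 245.74079349  42.0590606 ] 0.07474056198102857
side [(140, 109, 55), (144, 98, 54), (148, 87, 56), (152, 72, 56), (156, 60, 53), (160, 53, 99), (164, 95, 112), (168, 120, 137), (320, 153, 121), (324, 112, 113), (328, 111, 113), (332, 112, 113), (336, 111, 111), (340, 113, 109), (344, 110, 110), (348, 139, 121)]
scene [(0, 144, 160), (4, 144, 162), (8, 140, 158), (12, 138, 159), (16, 137, 161), (20, 138, 164), (24, 139, 166), (28, 143, 169), (32, 148, 173), (36, 151, 175), (40, 155, 177), (44, 160, 179), (48, 164, 178), (52, 165, 177), (56, 165, 176), (60, 164, 175), (64, 1
[... 723 characters left out ...]
75, 177), (240, 174, 177), (244, 174, 177), (248, 173, 177), (252, 173, 176), (256, 171, 175), (260, 166, 174), (264, 162, 173), (268, 160, 172), (272, 158, 172), (276, 156, 170), (280, 155, 169), (284, 155, 169), (288, 157, 168), (292, 156, 168), (296, 157, 168), (300, 160, 168), (304, 160, 168), (308, 158, 168), (312, 156, 166), (316, 151, 159), (320, 141, 146), (324, 135, 138), (328, 134, 136), (332, 133, 136), (336, 132, 135), (340, 132, 134), (344, 129, 129), (348, 130, 131), (352, 134, 142), (356, 141, 154)]
[[0.48240476 0.23147735 0.075     ]
 [0.42770261 0.25797969 0.075     ]]
box ((451.69219970703125, 211.94039916992188), (187.35313415527344, 128.10691833496094), 84.43791198730469)
```

```bash
python3 - <<'E'
from h import *
for n,rs in(('scene0',{'cyl':(5,295,80,85),'bell':(225,150,35,45)}),('side0',{'cyl':(295,160,45,50),'bell':(275,215,40,50)})):
    im=load(n);C=ranged(im)
    for k,(u,v,w,h) in rs.items():
        P=C[v:v+h,u:u+w].reshape(-1,3);P=P[P[:,2]>.015]
        if len(P):print(n,k,len(P),np.nanpercentile(P,[2,50,98],axis=0).round(3).tolist())
E
```

```text
scene0 bell 453 [[0.468, -0.024, 0.016], [0.485, -0.004, 0.037], [0.499, 0.018, 0.083]]
side0 cyl 279 [[0.465, -0.235, 0.016], [0.479, -0.203, 0.051], [0.499, -0.2, 0.087]]
side0 bell 622 [[0.45, -0.01, 0.016], [0.468, 0.008, 0.037], [0.491, 0.023, 0.085]]
```

Request:
carry_out:
  commands:
    - [1, 0.95, -0.66, 0, 0, 0, 0]
    - [1, 0.95, -0.66, 0, 0, 0, 0]
    - [1, 0.95, -0.66, 0, 0, 0, 0]
    - [1, 0.95, -0.66, 0, 0, 0, 0]

```text
clock: 0.55
position: [0.2354, -0.515, 0.1867]
ee_rot: [-3.115, -0.405, 0.0]
force: [0.2, 0.6, -0.2]
width: 1.001
gripper_force: 0.0
```

Request:
carry_out:
  commands:
    - [1, 0.95, -0.66, 0, 0, 0, 0]
    - [1, 0.95, -0.66, 0, 0, 0, 0]
    - [1, 0.95, -0.66, 0, 0, 0, 0]
    - [1, 0.95, -0.66, 0, 0, 0, 0]
    - [1, 0.95, -0.66, 0, 0, 0, 0]
    - [1, 0.95, -0.66, 0, 0, 0, 0]
    - [1, 0.95, -0.66, 0, 0, 0, 0]
    - [1, 0.95, -0.66, 0, 0, 0, 0]

```text
clock: 1.35
position: [0.3852, -0.3388, 0.1869]
ee_rot: [-3.115, -0.405, 0.0]
force: [-1.1, -0.2, 0.7]
width: 1.001
gripper_force: 0.0
```

Request:
carry_out:
  commands:
    - [1, 0.95, -0.67, 0, 0, 0, 0]
    - [1, 0.95, -0.67, 0, 0, 0, 0]
    - [1, 0.95, -0.67, 0, 0, 0, 0]
    - [1, 0, 0, 0, 0, 0, -1]
    - [1, 0, 0, 0, 0, 0, -1]
    - [1, 0, 0, 0, 0, 0, -1]
    - [1, 0, 0, 0, 0, 0, -1]
    - [1, 0, 0, 0, 0, 0, -1]

```text
clock: 2.15
position: [0.4406, -0.273, 0.1868]
ee_rot: [-2.916, -1.169, 0.001]
force: [0.5, 1.3, 0.4]
width: 1.001
gripper_force: 0.0
```

Request:
carry_out:
  commands:
    - [1, 0, 0, 0, 0, 0, -1]
    - [1, 0, 0, 0, 0, 0, -1]
    - [1, 0, 0, 0, 0, 0, -1]
    - [1, 0, 0, 0, 0, 0, -1]
    - [1, 0, 0, 0, 0, 0, -1]
    - [1, 0, 0, 0, 0, 0, -1]
    - [1, 0, 0, 0, 0, 0, -1]
    - [1, 0, 0, 0, 0, 0, -1]

```text
clock: 2.95
position: [0.4406, -0.273, 0.1868]
ee_rot: [-2.23, -2.212, 0.0]
force: [-0.2, 0.2, -0.3]
width: 1.001
gripper_force: 0.0
```

```bash
python3 - <<'E'
from h import *
im=grab('wrist','w1'); s=im['state']; print(s)
R=cv2.Rodrigues(s['ee_rot'])[0]; print(R.round(4))
C=ranged(im); P=C.reshape(-1,3); Q=P[(P[:,2]>.05)&(P[:,2]<.095)&(abs(P[:,0]-.477)<.045)&(abs(P[:,1]+.227)<.045)]
print(len(Q)); 
if len(Q): print(cv2.minAreaRect((Q[:,:2]*1000).astype(np.float32)),Q.min(0),Q.max(0))
E
```

```text
{'clock': 2.95, 'joints': array([ 0.76860547,  0.29624854, -0.40014463,  1.80453405,  0.13019367,
        1.06711884,  0.31299924]), 'dq': array([ 0.14222062,  0.02392094, -0.18277395, -0.0131957 ,  0.06534851,
        0.01163148,  0.92956874]), 'joint_efforts': array([-1.15070835e+00, -5.26823902e+01, -2.82652773e+00, -3.01053393e+01,
       -1.80067574e-01,  3.66345816e-02, -1.95880406e+00]), 'position': array([ 0.44057017, -0.27300043,  0.18680288]), 'ee_rot': array([-2.23000330e+00, -2.21218034e+00,  2.81862767e-04]), 'force': array([-0.2141653 ,  0.16837506, -0.25539161]), 'ft_torque': array([-0.01975245, -0.14243196, -0.03446321]), 'gripper_force': 0.0, 'width': 1.0014851432797098}
[[ 8.e-03  1.e+00 -5.e-04]
 [ 1.e+00 -8.e-03  2.e-04]
 [ 2.e-04 -5.e-04 -1.e+00]]
1260
((476.5816955566406, -227.11962890625), (30.682706832885742, 50.357574462890625), 6.883514881134033) [ 0.45895094 -0.25326193  0.05050235] [ 0.49333343 -0.20067685  0.08931634]
```

View pics/w1.png

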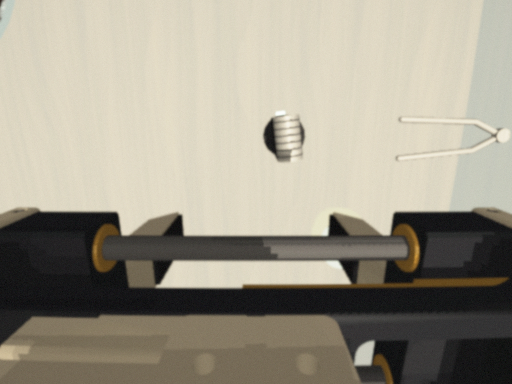

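The wrist view shows the head at (287,136), with nothing else nearby. The measured centre is (0.4766, -0.2271) with a yaw of about 96.5°.

Request:
carry_out:
  commands:
    - [1, 0, 0, 0, 0, 0, -0.62]
    - [1, 0, 0, 0, 0, 0, -0.62]
    - [1, 0.83, 0.82, 0, 0, 0, 0]
    - [1, 0.83, 0.82, 0, 0, 0, 0]
    - [1, 0, 0, 0.9, 0, 0, 0]
    - [1, 0, 0, 0.9, 0, 0, 0]
    - [1, 0, 0, 0, 0, 0, 0]

```text
clock: 3.7
position: [0.4749, -0.2265, 0.1394]
ee_rot: [-2.092, -2.337, 0.003]
force: [-0.7, 0.0, -0.3]
width: 1.001
gripper_force: 0.0
```

```bash
python3 - <<'E'
from h import *
im=grab('wrist','w2'); s=im['state']; print(s['position'],s['ee_rot'])
R=cv2.Rodrigues(s['ee_rot'])[0]; print(R.round(4))
P=ranged(im).reshape(-1,3)
for zl in(.05,.08): 
 Q=P[(P[:,2]>zl)&(P[:,2]<.095)&(abs(P[:,0]-.477)<.034)&(abs(P[:,1]+.227)<.045)]
 print(len(Q)); 
 if len(Q): print(cv2.minAreaRect((Q[:,:2]*1000).astype(np.float32)),Q.min(0),Q.max(0))
E
```

```text
[ 0.47485299 -0.22647049  0.13942828] [-2.09191016 -2.33728601  0.00276891]
[[-0.1105  0.9939 -0.0048]
 [ 0.9939  0.1105  0.0019]
 [ 0.0025 -0.0046 -1.    ]]
1623
((476.6250305175781, -227.13787841796875), (30.380002975463867, 50.484195709228516), 7.153910160064697) [ 0.45892154 -0.25386747  0.05009128] [ 0.49399237 -0.20064145  0.08882117]
1288
((476.3866271972656, -227.219482421875), (25.899656295776367, 50.389808654785156), 7.175719738006592) [ 0.46142157 -0.25299804  0.08002299] [ 0.49216254 -0.20138724  0.08882117]
```

Request:
carry_out:
  commands:
    - [1, 0, 0.05, 0.9, 0, 0, -0.14]
    - [1, 0, 0, 0.9, 0, 0, 0]
    - [1, 0, 0, 0.9, 0, 0, 0]
    - [1, 0, 0, 0.9, 0, 0, 0]
    - [1, 0, 0, 0.1, 0, 0, 0]
    - [1, 0, 0, 0, 0, 0, 0]

```text
clock: 4.35
position: [0.4785, -0.2274, 0.0503]
ee_rot: [2.078, 2.356, -0.0]
force: [0.8, -0.0, 0.2]
width: 1.0
gripper_force: 0.0
```

Request:
carry_out:
  commands:
    - [1, 0, -0.07, 0.18, 0, 0, 0]
    - [1, 0, 0, 0, 0, 0, 0]
    - [0, 0, 0, 0, 0, 0, 0]
    - [0, 0, 0, 0, 0, 0, 0]
    - [0, 0, 0, 0, 0, 0, 0]
    - [0, 0, 0, 0, 0, 0, 0]
    - [0, 0, 0, 0, 0, 0, 0]
    - [0, 0, 0, 0, 0, 0, 0]
  squeeze: 35

```text
clock: 5.15
position: [0.4764, -0.2273, 0.045]
ee_rot: [2.077, 2.357, -0.0]
force: [-0.2, 0.1, 0.1]
width: 0.527
gripper_force: 0.0
```

Request:
carry_out:
  commands:
    - [0, 0, 0, 0, 0, 0, 0]
    - [0, 0, 0, 0, 0, 0, 0]
    - [0, 0, 0, 0, 0, 0, 0]
    - [0, 0, 0, 0, 0, 0, 0]

```text
clock: 5.55
position: [0.4767, -0.2274, 0.0451]
ee_rot: [2.077, 2.357, 0.0]
force: [1.0, 0.1, 6.5]
width: 0.178
gripper_force: 12.7
```

Request:
carry_out:
  commands:
    - [0, 0, 0, 0, 0, 0, 0]
    - [0, 0, 0, 0, 0, 0, 0]
    - [0, 0, 0, 0, 0, 0, 0]
    - [0, 0, 0, 0, 0, 0, 0]

```text
clock: 5.95
position: [0.479, -0.2281, 0.0482]
ee_rot: [2.074, 2.353, 0.002]
force: [-5.0, 1.2, 32.3]
width: 0.006
gripper_force: 16.4
```

```bash
python3 - <<'E'
from h import *
a=grab('scene','s2');b=grab('side','d2')
def crop(im,u,v,w,h): return cv2.resize(im['pixels'][v:v+h,u:u+w],(400,300),interpolation=cv2.INTER_CUBIC)
cv2.imwrite('pics/g.png',np.hstack([crop(a,90,137,100,75),crop(b,290,140,100,75)])[:,:,::-1])
print(arm.observe()['joints'].round(3))
E
```

```text
[ 0.643  0.479 -0.402  1.939  0.264  0.769  0.217]
```

View pics/g.png

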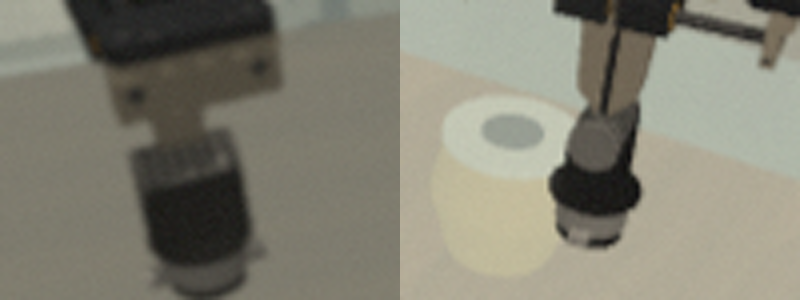

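The fingers closed on top of the head rather than around it, so the real fingertips sit higher than the reported TCP. I'll back off, open and measure the tip height.

Request:
carry_out:
  commands:
    - [0, 0, 0, -0.2, 0, 0, 0]
    - [0, 0, 0, -0.4, 0, 0, 0]
    - [0.2, 0, 0, -0.8, 0, 0, 0]
    - [0.5, 0, 0, -0.8, 0, 0, 0]
    - [1, 0, 0, 0, 0, 0, 0]

```text
clock: 6.55
position: [0.478, -0.2278, 0.1026]
ee_rot: [2.075, 2.354, 0.002]
force: [0.8, -0.2, -0.4]
width: 0.213
gripper_force: 0.0
```

```bash
python3 - <<'E'
from h import *
b=grab('side','d3');a=grab('scene','s3'); s=b['state']; print(s['position'],s['ee_rot'],s['force'],s['width'])
p=s['position']
for n,im in(('side',b),('scene',a)):
    P=ranged(im).reshape(-1,3)
    Q=P[(np.hypot(P[:,0]-p[0],P[:,1]-p[1])<.075)&(P[:,2]>.02)&(P[:,2]<.25)]
    print(n); 
    for z in np.arange(.02,.22,.01):
        q=Q[(Q[:,2]>=z)&(Q[:,2]<z+.01)]
        if len(q): print(round(z,3),len(q),q[:,0].min().round(3),q[:,0].max().round(3),q[:,1].min().round(3),q[:,1].max().round(3))
print(proj(b,[p]),proj(a,[p]))
def crop(im,u,v,w,h): return cv2.resize(im['pixels'][v:v+h,u:u+w],(400,300),interpolation=cv2.INTER_CUBIC)
cv2.imwrite('pics/g2.png',np.hstack([crop(a,90,127,100,75),crop(b,290,130,100,75)])[:,:,::-1])
E
```

```text
[ 0.47803366 -0.22778734  0.10258605] [2.07487671e+00 2.35396936e+00 2.02869413e-03] [ 0.78533721 -0.22934038 -0.44028499] 0.2133511366997658
side
0.02 37 0.452 0.502 -0.221 -0.2
0.03 116 0.449 0.501 -0.251 -0.199
0.04 60 0.458 0.486 -0.251 -0.2
0.05 58 0.458 0.488 -0.248 -0.2
0.06 60 0.458 0.486 -0.25 -0.2
0.07 79 0.458 0.489 -0.251 -0.199
0.08 154 0.461 0.492 -0.255 -0.2
0.09 1 0.473 0.473 -0.231 -0.231
0.14 25 0.459 0.493 -0.236 -0.214
0.15 65 0.449 0.503 -0.24 -0.214
0.16 76 0.449 0.502 -0.237 -0.213
0.17 80 0.448 0.502 -0.242 -0.212
0.18 97 0.447 0.504 -0.237 -0.212
0.19 75 0.447 0.505 -0.236 -0.212
0.2 17 0.436 0.501 -0.23 -0.213
0.21 134 0.406 0.539 -0.258 -0.187
scene
0.02 47 0.481 0.504 -0.254 -0.2
0.03 159 0.467 0.508 -0.255 -0.2
0.04 116 0.472 0.495 -0.254 -0.2
0.05 108 0.47 0.496 -0.254 -0.201
0.06 119 0.469 0.497 -0.254 -0.2
0.07 135 0.468 0.496 -0.254 -0.2
0.08 186 0.47 0.493 -0.253 -0.201
0.13 2 0.463 0.491 -0.24 -0.222
0.14 40 0.457 0.503 -0.242 -0.216
0.15 58 0.461 0.508 -0.241 -0.214
0.16 63 0.493 0.508 -0.237 -0.214
0.17 45 0.503 0.509 -0.236 -0.214
0.21 46 0.44 0.523 -0.268 -0.21
[[341.89746231 160.44147143]] [[133.37912054 165.72429067]]
```

View pics/g2.png

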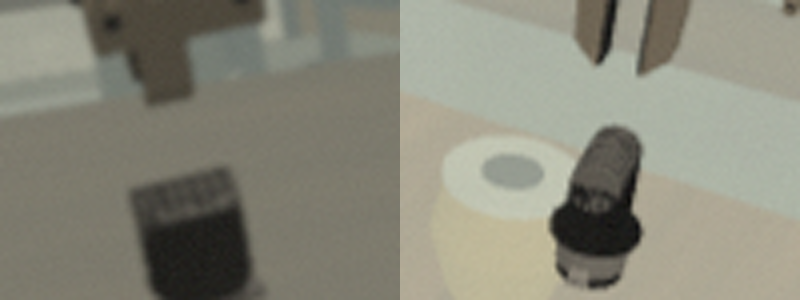

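Both clouds put the tips at z≈0.140 with the reported TCP at 0.103. The tips therefore sit about 38 mm above the reported TCP, and the head is still standing. I'll reopen and descend with that correction.

Request:
carry_out:
  commands:
    - [1, 0, 0, 0, 0, 0, 0]
    - [1, 0, 0, 0, 0, 0, 0]
    - [1, 0, 0, 0, 0, 0, 0]
    - [1, 0, 0, 0, 0, 0, 0]
    - [1, 0, 0, 0, 0, 0, 0]
    - [1, 0, 0, 0, 0, 0, 0]
    - [1, 0, 0, 0, 0, 0, 0]

```text
clock: 7.35
position: [0.4764, -0.2273, 0.1]
ee_rot: [-2.077, -2.357, 0.0]
force: [0.3, -0.3, 0.2]
width: 0.91
gripper_force: 0.0
```

```bash
python3 - <<'E'
from h import *
w=grab('wrist','w3');s=w['state'];p=s['position'];print(p,s['ee_rot'],s['width'])
b=grab('side','d4');a=grab('scene','s4')
P=ranged(w).reshape(-1,3);Q=P[(P[:,2]>.05)&(P[:,2]<.095)&(abs(P[:,0]-.477)<.034)&(abs(P[:,1]+.227)<.045)]
print('head',cv2.minAreaRect((Q[:,:2]*1000).astype(np.float32)))
R=cv2.Rodrigues(s['ee_rot'])[0]
for n,im in(('side',b),('scene',a)):
    P=ranged(im).reshape(-1,3); T=(P-p)@R
    Q=T[(abs(T[:,0])<.03)&(abs(T[:,1])<.075)&(T[:,2]<-.02)&(T[:,2]>-.09)]
    print(n,len(Q),np.percentile(Q[:,2],[95,98,99.5]).round(4))
    for sg in(-1,1):
        q=Q[(Q[:,1]*sg>0)&(Q[:,2]>-.075)]
        if len(q)>5: print(sg,len(q),q.min(0).round(4),q.max(0).round(4))
E
```

```text
[ 0.47643158 -0.22731982  0.0999985 ] [-2.07721778e+00 -2.35684016e+00  2.17446147e-05] 0.9095587303727909
head ((476.6343078613281, -227.09133911132812), (30.656932830810547, 50.69133758544922), 6.625908374786377)
side 357 [-0.0463 -0.0437 -0.0406]
-1 106 [-0.0119 -0.0623 -0.0746] [ 0.0133 -0.0445 -0.0401]
1 121 [-0.0094  0.0423 -0.0747] [ 0.0117  0.0616 -0.0402]
scene 304 [-0.0427 -0.0402 -0.0386]
1 199 [-0.0119  0.047  -0.0749] [ 0.0119  0.0644 -0.038 ]
```

Request:
carry_out:
  commands:
    - [1, 0, 0, 0.9, 0, 0, 0]
    - [1, 0, 0, 0.9, 0, 0, 0]
    - [1, 0, 0, 0.9, 0, 0, 0]
    - [1, 0, 0, 0.5, 0, 0, 0]
    - [1, 0, 0, 0.5, 0, 0, 0]
    - [1, 0, 0, 0, 0, 0, 0]
    - [1, 0, 0, 0, 0, 0, 0]

```text
clock: 8.2
position: [0.4767, -0.2274, 0.0079]
ee_rot: [2.077, 2.357, 0.0]
force: [-0.4, -0.5, -0.3]
width: 0.999
gripper_force: 0.0
```

Request:
carry_out:
  commands:
    - [0, 0, 0, 0, 0, 0, 0]
    - [0, 0, 0, 0, 0, 0, 0]
    - [0, 0, 0, 0, 0, 0, 0]
    - [0, 0, 0, 0, 0, 0, 0]
    - [0, 0, 0, 0, 0, 0, 0]
    - [0, 0, 0, 0, 0, 0, 0]
    - [0, 0, 0, 0, 0, 0, 0]
    - [0, 0, 0, 0, 0, 0, 0]

```text
clock: 9.0
position: [0.4764, -0.2273, 0.0075]
ee_rot: [-2.077, -2.357, 0.0]
force: [-0.1, -0.0, -0.6]
width: 0.355
gripper_force: 0.0
```

Request:
carry_out:
  commands:
    - [0, 0, 0, 0, 0, 0, 0]
    - [0, 0, 0, 0, 0, 0, 0]
    - [0, 0, 0, 0, 0, 0, 0]
    - [0, 0, 0, 0, 0, 0, 0]

```text
clock: 9.4
position: [0.4764, -0.2273, 0.0075]
ee_rot: [-2.077, -2.357, 0.0]
force: [0.8, 0.1, -0.7]
width: 0.326
gripper_force: 34.9
```

Request:
carry_out:
  commands:
    - [0, 0, 0, -0.5, 0, 0, 0]
    - [0, 0, 0, -0.9, 0, 0, 0]
    - [0, 0, 0, -0.9, 0, 0, 0]
    - [0, 0, 0, -0.9, 0, 0, 0]
    - [0, 0, 0, -0.9, 0, 0, 0]
    - [0, 0, 0, -0.9, 0, 0, 0]
    - [0, 0, 0, -0.6, 0, 0, 0]
    - [0, 0, 0, 0, 0, 0, 0]

```text
clock: 10.2
position: [0.4778, -0.2277, 0.1503]
ee_rot: [2.075, 2.354, 0.002]
force: [0.0, -0.0, -0.5]
width: 0.321
gripper_force: 34.9
```

Request:
carry_out:
  commands:
    - [0, 0.5, 0.08, 0, 0, 0, 0]
    - [0, 0.9, 0.08, 0, 0, 0, 0]
    - [0, 0.95, 0.08, 0, 0, 0, 0]
    - [0, 0.95, 0.08, 0, 0, 0, 0]
    - [0, 0.95, 0.08, 0, 0, 0, 0]
    - [0, 0.95, 0.08, 0, 0, 0, 0]
    - [0, 0.95, 0.08, 0, 0, 0, 0]
    - [0, 0.95, 0.08, 0, 0, 0, 0]

```text
clock: 11.0
position: [0.4686, -0.0472, 0.1465]
ee_rot: [-2.075, -2.356, 0.002]
force: [0.4, -0.2, -0.9]
width: 0.326
gripper_force: 34.9
```

Request:
carry_out:
  commands:
    - [0, 0.95, 0.08, 0, 0, 0, 0]
    - [0, 0.95, 0.08, 0, 0, 0, 0]
    - [0, 0.95, 0.08, 0, 0, 0, 0]
    - [0, 0.95, 0.08, 0, 0, 0, 0]
    - [0, 0.95, 0.08, 0, 0, 0, 0]
    - [0, 0.95, 0.08, 0, 0, 0, 0]
    - [0, 0.95, 0.08, 0, 0, 0, 0]
    - [0, 0.95, 0.08, 0, 0, 0, 0]

```text
clock: 11.8
position: [0.4603, 0.1427, 0.1464]
ee_rot: [-2.075, -2.357, 0.003]
force: [-0.5, 0.9, -1.0]
width: 0.323
gripper_force: 34.9
```

Request:
carry_out:
  commands:
    - [0, 0.95, 0.07, 0, 0, 0, 0]
    - [0, 0.95, 0.07, 0, 0, 0, 0]
    - [0, 0.95, 0.07, 0, 0, 0, 0]
    - [0, 0.6, 0.07, 0, 0, 0, 0]
    - [0, 0, 0, 0, 0, 0, -0.7]
    - [0, 0, 0, 0, 0, 0, -0.9]
    - [0, 0, 0, 0, 0, 0, -0.9]
    - [0, 0, 0, 0, 0, 0, -0.9]

```text
clock: 12.6
position: [0.4564, 0.2281, 0.1463]
ee_rot: [-1.641, -2.677, 0.003]
force: [-0.0, -0.2, -1.5]
width: 0.327
gripper_force: 34.9
```

Request:
carry_out:
  commands:
    - [0, 0, 0, 0, 0, 0, -0.9]
    - [0, 0, 0, 0, 0, 0, -0.9]
    - [0, 0, 0, 0, 0, 0, -0.9]
    - [0, 0, 0, 0, 0, 0, -0.9]
    - [0, 0, 0, 0, 0, 0, -0.9]
    - [0, 0, 0, 0, 0, 0, -0.9]
    - [0, 0, 0, 0, 0, 0, -0.9]
    - [0, 0, 0, 0, 0, 0, 0]

```text
clock: 13.4
position: [0.4567, 0.2279, 0.1464]
ee_rot: [-0.735, -3.052, 0.002]
force: [-0.9, -0.4, -0.8]
width: 0.323
gripper_force: 34.9
```

```bash
python3 - <<'E'
from h import *
a=grab('scene','s5');b=grab('side','d5');s=arm.observe(); p=s['position'];R=cv2.Rodrigues(s['ee_rot'])[0]
print(p,np.degrees(np.arctan2(R[1,0],R[0,0])),R[:,2],s['width'],s['force'],s['joints'].round(2))
def crop(im,u,v,w,h): return cv2.resize(im['pixels'][v:v+h,u:u+w],(400,300),interpolation=cv2.INTER_CUBIC)
cv2.imwrite('pics/g3.png',np.hstack([crop(a,264,68,160,120),crop(b,160,215,160,120)])[:,:,::-1])
C=np.vstack([ranged(a).reshape(-1,3),ranged(b).reshape(-1,3)])
C=C[(np.hypot(C[:,0]-p[0],C[:,1]-p[1])<.045)&(C[:,2]>.09)&(C[:,2]<.19)]
for z in(.13,.145,.155,.165): 
  q=C[abs(C[:,2]-z)<.006]; print(z,len(q),q.min(0).round(3),q.max(0).round(3))
q=C[abs(C[:,2]-.178)<.012]; print(C[:,2].min())
E
```

```text
[0.45714715 0.22787535 0.14682212] 152.68085257343648 [-1.44318278e-03 -3.21783194e-04 -9.99998907e-01] 0.3248460663050133 [-0.08497146  0.24043793 -0.91292595] [ 0.07  0.42 -0.84  1.85  0.36  1.03  0.17]Traceback (most recent call last):
  File "<stdin>", line 9, in <module>
    return umr_minimum(a, axis, None, out, keepdims, initial, where)
ValueError: zero-size array to reduction operation minimum which has no identity
```

View pics/g3.png

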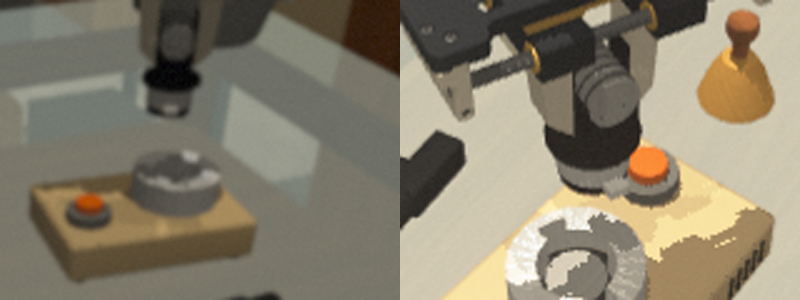

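The scene and side views show the head hanging upright, about 18 mm short of the socket in y. I'll centre it, lower it to just above the mouth, then compare flange and collar in the same views.

Request:
carry_out:
  commands:
    - [0, 0.36, 0.61, 0, 0, 0, -0.14]
    - [0, 0, 0, 0.5, 0, 0, 0]
    - [0, 0, 0, 0.7, 0, 0, 0]
    - [0, 0, 0, 0.6, 0, 0, 0]
    - [0, 0, 0, 0, 0, 0, 0]
    - [0, 0, 0, 0, 0, 0, 0]
    - [0, 0, 0, 0, 0, 0, 0]

```text
clock: 14.2
position: [0.4574, 0.2456, 0.103]
ee_rot: [0.718, 3.058, 0.001]
force: [-0.4, -0.1, -2.6]
width: 0.326
gripper_force: 34.9
```

```bash
python3 - <<'E'
from h import *
from scipy.optimize import least_squares
a=grab('scene','s6');b=grab('side','d6');s=arm.observe(); p=s['position'];R=cv2.Rodrigues(s['ee_rot'])[0]
print(p,np.degrees(np.arctan2(R[1,0],R[0,0])),R[:,2],s['width'],s['force'])
z0=p[2]-.0075; print('origin z',z0)
for n,im in(('scene',a),('side',b)):
    C=ranged(im).reshape(-1,3); C=C[(np.hypot(C[:,0]-p[0],C[:,1]-p[1])<.055)]
    for nm,lo,hi,r in(('flange',z0+.0285,z0+.0335,.027),('spigot',z0+.016,z0+.027,.021),('collar',.05,.072,.042)):
        q=C[(C[:,2]>lo)&(C[:,2]<hi)]
        if len(q)<8: print(n,nm,len(q)); continue
        f=least_squares(lambda c:np.hypot(q[:,0]-c[0],q[:,1]-c[1])-r,[.456,.246],loss='soft_l1',f_scale=.001); print(n,nm,len(q),f.x.round(4),np.abs(f.fun).mean().round(5))
E
```

```text
[0.45751964 0.24562663 0.10315694] 153.57288423856252 [ 1.01142498e-03  4.82869545e-04 -9.99999372e-01] 0.32576662401732037 [-0.21228296  0.39015653 -0.79031745]
origin z 0.09565693682425094
scene flange 84 [0.4571 0.2477] 0.00293
scene spigot 59 [0.4574 0.2458] 0.00188
scene collar 473 [0.4572 0.2463] 0.00726
side flange 123 [0.4564 0.2433] 0.00165
side spigot 46 [0.4564 0.2447] 0.00048
side collar 842 [0.4564 0.2447] 0.01201
```

```bash
python3 - <<'E'
from h import *
from scipy.optimize import least_squares
for f in('scene0','side0','scene0','side0'):
    C=ranged(load(f)).reshape(-1,3); d=np.hypot(C[:,0]-.4556,C[:,1]-.2458)
    q=C[(d>.036)&(d<.048)&(C[:,2]>.05)&(C[:,2]<.07)]
    r=least_squares(lambda c:np.hypot(q[:,0]-c[0],q[:,1]-c[1])-.042,[.456,.246],loss='soft_l1',f_scale=.001); print(f,len(q),r.x.round(4),np.abs(r.fun).mean().round(5))
print(arm.observe()['position'])
E
```

```text
scene0 261 [0.4565 0.2471] 0.00104
side0 439 [0.4562 0.2451] 0.00043
scene0 261 [0.4565 0.2471] 0.00104
side0 439 [0.4562 0.2451] 0.00043
[0.45751964 0.24562663 0.10315694]
```

Request:
carry_out:
  commands:
    - [0, 0.03, 0.02, 0.4, 0, 0, 0]
    - [0, 0, 0, 0.4, 0, 0, 0]
    - [0, 0, 0, 0.3, 0, 0, 0]
    - [0, 0, 0, 0.1, 0, 0, 0]
    - [0, 0, 0, 0, 0, 0, 0]
    - [0, 0, 0, 0, 0, 0, 0]

```text
clock: 14.9
position: [0.4566, 0.2462, 0.0725]
ee_rot: [-0.717, -3.058, 0.0]
force: [0.4, -0.5, -1.0]
width: 0.327
gripper_force: 34.9
```

Request:
carry_out:
  commands:
    - [0, 0, 0, 0.08, 0, 0, 0]
    - [0, 0, 0, 0.08, 0, 0, 0]
    - [0, 0, 0, 0.08, 0, 0, 0]
    - [0, 0, 0, 0, 0, 0, 0]
    - [0, 0, 0, 0, 0, 0, 0]

```text
clock: 15.4
position: [0.4569, 0.2463, 0.0667]
ee_rot: [0.718, 3.058, 0.0]
force: [1.6, -1.0, 2.0]
width: 0.326
gripper_force: 34.9
```

The origin is 16 mm below the mouth with only light spring force, so the lugs are in the slots. I'll keep pressing down.

Request:
carry_out:
  commands:
    - [0, 0, 0, 0.1, 0, 0, 0]
    - [0, 0, 0, 0.1, 0, 0, 0]
    - [0, 0, 0, 0.1, 0, 0, 0]
    - [0, 0, 0, 0.1, 0, 0, 0]
    - [0, 0, 0, 0, 0, 0, 0]
    - [0, 0, 0, 0, 0, 0, 0]

```text
clock: 16.0
position: [0.4569, 0.2463, 0.0566]
ee_rot: [0.717, 3.058, 0.0]
force: [-0.4, -0.9, 7.1]
width: 0.325
gripper_force: 34.9
```

Request:
carry_out:
  commands:
    - [0, 0, 0, 0.06, 0, 0, 0]
    - [0, 0, 0, 0, 0, 0, 0]
    - [0, 0, 0, 0, 0, 0, 0]

```text
clock: 16.3
position: [0.457, 0.2463, 0.0553]
ee_rot: [0.717, 3.058, 0.0]
force: [-0.7, -1.9, 8.2]
width: 0.323
gripper_force: 35.0
```

```bash
python3 - <<'E'
from h import *
s=arm.observe();print(s['position'],s['force'],s['ft_torque'])
E
```

```text
[0.45695641 0.24632268 0.05530656] [-0.70226974 -1.8802379   8.22704775] [-0.29040468  0.0197996  -0.02160746]
```

Request:
carry_out:
  commands:
    - [0, 0, 0, 0, 0, 0, 0.5]
    - [0, 0, 0, 0, 0, 0, 0.7]
    - [0, 0, 0, 0, 0, 0, 0.7]
    - [0, 0, 0, 0, 0, 0, 0.7]
    - [0, 0, 0, 0, 0, 0, 0.7]
    - [0, 0, 0, 0, 0, 0, 0.7]
    - [0, 0, 0, 0, 0, 0, 0]

```text
clock: 17.0
position: [0.4573, 0.2464, 0.0554]
ee_rot: [1.314, 2.852, 0.001]
force: [-0.0, -1.0, 7.8]
width: 0.323
gripper_force: 35.0
```

```bash
python3 - <<'E'
from h import *
s=arm.observe();R=cv2.Rodrigues(s['ee_rot'])[0];print(s['position'],s['force'],s['ft_torque'],np.degrees(np.arctan2(R[1,0],R[0,0])))
E
```

```text
[0.45725633 0.24635542 0.05541117] [-0.04593148 -0.97507615  7.77358237] [-0.18688246 -0.09966549 -0.00654494] 130.52671926899066
```

Request:
carry_out:
  commands:
    - [0, 0, 0, 0, 0, 0, 0.7]
    - [0, 0, 0, 0, 0, 0, 0.7]
    - [0, 0, 0, 0, 0, 0, 0.7]
    - [0, 0, 0, 0, 0, 0, 0.7]
    - [0, 0, 0, 0, 0, 0, 0.7]
    - [0, 0, 0, 0, 0, 0, 0.7]
    - [0, 0, 0, 0, 0, 0, 0.5]
    - [0, 0, 0, 0, 0, 0, 0]

```text
clock: 17.8
position: [0.4571, 0.2463, 0.0553]
ee_rot: [1.941, 2.469, 0.001]
force: [-0.6, -0.7, 7.5]
width: 0.319
gripper_force: 35.0
```

Request:
carry_out:
  commands:
    - [0, 0, 0, 0, 0, 0, 0.5]
    - [0, 0, 0, 0, 0, 0, 0.5]
    - [0, 0, 0, 0, 0, 0, 0.3]
    - [0, 0, 0, 0, 0, 0, 0]
    - [0, 0, 0, 0, 0, 0, 0]

```text
clock: 18.3
position: [0.4571, 0.2463, 0.0553]
ee_rot: [2.096, 2.339, 0.001]
force: [0.4, -1.0, 7.5]
width: 0.324
gripper_force: 35.0
```

```bash
python3 - <<'E'
from h import *
s=arm.observe();R=cv2.Rodrigues(s['ee_rot'])[0];print(s['position'],s['force'],s['ft_torque'],np.degrees(np.arctan2(R[1,0],R[0,0])))
E
```

```text
[0.45705754 0.24628517 0.05533105] [ 0.39467047 -1.00160711  7.4746792 ] [-0.28984618  0.01780274  0.06192478] 96.28869247540855
```

Request:
carry_out:
  commands:
    - [0, 0, 0, 0, 0, 0, 0.4]
    - [0, 0, 0, 0, 0, 0, 0.4]
    - [0, 0, 0, 0, 0, 0, 0.4]
    - [0, 0, 0, 0, 0, 0, 0]
    - [0, 0, 0, 0, 0, 0, 0]

```text
clock: 18.8
position: [0.457, 0.2463, 0.0553]
ee_rot: [2.232, 2.21, 0.001]
force: [-0.5, -1.3, 8.1]
width: 0.325
gripper_force: 35.0
```

```bash
python3 - <<'E'
from h import *
s=arm.observe();R=cv2.Rodrigues(s['ee_rot'])[0];print(s['position'],s['force'],s['ft_torque'],np.degrees(np.arctan2(R[1,0],R[0,0])))
E
```

```text
[0.45700239 0.24626436 0.05531245] [-0.477545   -1.27063222  8.14582332] [-0.32950912  0.06121843 -0.06335755] 89.4094088963586
```

Request:
carry_out:
  commands:
    - [0, 0, 0, 0, 0, 0, 0.3]
    - [0, 0, 0, 0, 0, 0, 0.3]
    - [0, 0, 0, 0, 0, 0, 0]
    - [0, 0, 0, 0, 0, 0, 0]

```text
clock: 19.2
position: [0.4569, 0.2464, 0.0553]
ee_rot: [2.296, 2.144, 0.001]
force: [-0.7, -2.4, 8.2]
width: 0.326
gripper_force: 35.1
```

```bash
python3 - <<'E'
from h import *
s=arm.observe();R=cv2.Rodrigues(s['ee_rot'])[0];print(s['position'],s['force'],s['ft_torque'],np.degrees(np.arctan2(R[1,0],R[0,0])))
E
```

```text
[0.4569158  0.24636426 0.05528896] [-0.65546272 -2.38173715  8.20362311] [-0.25463461  0.02638976  0.76886   ] 86.07515676507357
```

The stop is reached: moment 0.77 N m after a turn of about 67°. I'll ease back 3° to the middle of the pocket and let it rise while guided.

Request:
carry_out:
  commands:
    - [0, 0, 0, 0, 0, 0, -0.5]
    - [0, 0, 0, 0, 0, 0, 0]
    - [0, 0, 0, -0.1, 0, 0, 0]
    - [0, 0, 0, -0.1, 0, 0, 0]
    - [0, 0, 0, 0, 0, 0, 0]
    - [0, 0, 0, 0, 0, 0, 0]

```text
clock: 19.8
position: [0.457, 0.2465, 0.0602]
ee_rot: [2.243, 2.199, 0.001]
force: [1.0, 0.3, 4.4]
width: 0.322
gripper_force: 35.0
```

```bash
python3 - <<'E'
from h import *
s=arm.observe();R=cv2.Rodrigues(s['ee_rot'])[0];print(s['position'],s['force'],s['ft_torque'],np.degrees(np.arctan2(R[1,0],R[0,0])))
E
```

```text
[0.45696462 0.24649159 0.0602321 ] [0.95201234 0.32214735 4.38924497] [-0.05494888 -0.04580863  0.03715178] 88.8535737015713
```

Request:
carry_out:
  commands:
    - [0.35, 0, 0, 0, 0, 0, 0]
    - [0.4, 0, 0, 0, 0, 0, 0]
    - [0.5, 0, 0, 0, 0, 0, 0]
    - [0.6, 0, 0, 0, 0, 0, 0]
    - [0.7, 0, 0, 0, 0, 0, 0]
    - [0.7, 0, 0, 0, 0, 0, 0]
    - [0.7, 0, 0, 0, 0, 0, 0]
    - [0.7, 0, 0, 0, 0, 0, 0]

```text
clock: 20.6
position: [0.4567, 0.2462, 0.06]
ee_rot: [-2.244, -2.199, -0.0]
force: [-0.1, -0.4, 0.4]
width: 0.7
gripper_force: 0.0
```

Request:
carry_out:
  commands:
    - [0.7, 0, 0, -0.3, 0, 0, 0]
    - [0.7, 0, 0, -0.8, 0, 0, 0]
    - [0.7, 0, 0, -0.9, 0, 0, 0]
    - [0.7, 0, 0, -0.9, 0, 0, 0]
    - [0.7, 0, 0, -0.9, 0, 0, 0]
    - [0.7, 0, 0, -0.9, 0, 0, 0]
    - [0.7, 0, 0, -0.5, 0, 0, 0]
    - [0.7, 0, 0, 0, 0, 0, 0]

```text
clock: 21.4
position: [0.4575, 0.2469, 0.1918]
ee_rot: [2.243, 2.198, 0.005]
force: [-0.5, -0.4, 0.2]
width: 0.698
gripper_force: 0.0
```

```bash
python3 - <<'E'
from h import *
a=grab('scene','s9');b=grab('side','d9');w=grab('wrist','w9');s=arm.observe();print(s['position'],s['force'],s['width'])
def crop(im,u,v,w,h): return cv2.resize(im['pixels'][v:v+h,u:u+w],(400,300),interpolation=cv2.INTER_CUBIC)
cv2.imwrite('pics/g9.png',np.hstack([crop(a,264,88,120,90),crop(b,160,235,160,120)])[:,:,::-1])
for n,im in(('scene',a),('side',b),('wrist',w)):
    C=ranged(im).reshape(-1,3);q=C[(np.hypot(C[:,0]-.4565,C[:,1]-.246)<.035)&(C[:,2]>.11)&(C[:,2]<.155)]
    if len(q)>10: print(n,len(q),cv2.minAreaRect((q[:,:2]*1000).astype(np.float32)),np.percentile(q[:,2],[90,99]))
E
```

```text
[0.45615965 0.24569265 0.18901901] [-0.29345172  0.29435436  0.46625609] 0.6987201475166182
scene 374 ((461.6048889160156, 245.32681274414062), (53.28546905517578, 33.30376052856445), 79.75557708740234) [0.13986096 0.14280722]
side 1021 ((455.2215576171875, 246.21685791015625), (31.53533363342285, 51.35329055786133), 0.22775305807590485) [0.14224476 0.14354253]
wrist 1673 ((456.2618713378906, 246.2655029296875), (50.641258239746094, 30.402082443237305), 88.74480438232422) [0.14208046 0.14309417]
```

View pics/g9.png

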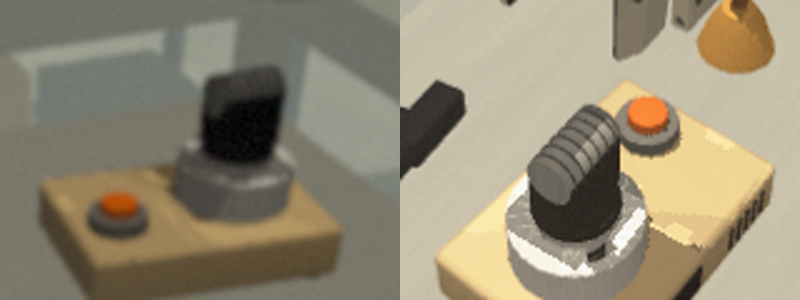

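The head stands upright with its top at z≈0.143. That puts its origin 20 mm below the mouth, which is the locked height. The button is up and the gripper is clear.

```bash
python3 -c "
from cell import arm
print(arm.sign_off())"
```

```text
the job is handed in; nothing more can be done
None
```

The pickup head is locked upright in the bayonet socket, its top at the locked height; the first grasp closed on top of the head (up to 32 N, head stayed standing), the button and other items were left untouched, and the job was handed in at about 21 s.

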